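Set the angle gauge on a pipe in V-blocks

ROBOT

A 6-joint arm with a two-finger parallel gripper is mounted at the origin on the work surface. World frame = base frame: x ahead of the robot, y to its left, z up, the work surface at z = 0. Lengths are in m, angles in rad, forces in N, time in s.
With the tool pointing down it reaches from about 0.35 to 0.8 m from the base axis. Payload 7.3 kg.
Tool frame: the origin (TCP) lies at the very end of the fingers, on their centre line; the grasp point (between the pads) lies 19 mm behind it; z points along the fingers, y is the line along which they close (so a half turn about z gives the same grasp; the last joint's range is limited). The gripper opens to 85 mm and grips with 20 to 120 N. Pads are 22 mm wide; open, the fingers measure 114 mm over their backs; the gripper's body (76 mm by 85 mm) begins 54 mm behind the grasp point. The pads swing forward as they close: fully open they stand 13 mm farther back than shut.
Start: joints at [1.007, 0.342, 1.524, -0, 1.275, -0.146], TCP at [0.213, 0.48, 0.231] pointing down, gripper open.
Joint ranges: [-2.53, 2.53], [-0.77, 2.02], [0.04, 2.7], [-1, 4.14], [0.28, 2.66], [-3.11, 3.11]. Speed limits (rad/s): [2.57, 2.57, 3.14, 3.14, 3.14, 3.14].

INTERFACE

Orientations are given as a unit quaternion [w, x, y, z].
In Python, from cell import r gives the robot as it stands. Calls block until the motion is done:
- r.movep(position, orientation): joint-space move of the TCP to a pose.
- r.move_straight(position, rate=0.15, attitude=None): straight line of the TCP; attitude=None keeps the orientation; rate is the mean speed in m/s.
- r.move_j(angles): joint-space move.
- r.set_gripper(opening, f_grip=None): finger opening in m; f_grip is the grip in N (None keeps the last); returns when the fingers have stopped.
- r.sleep(seconds).
- r.solve_ik(position, orientation): joint angles nearest the present ones, or None.
- r.get_obs(): the state.
- r.capture(name): name is "scene" or "top" or "wrist"; returns a dict with "color" (420x560x3 uint8, blue, green, red), "fx", "fy", "cx", "cy" (pixels), "R" (3x3) and "t" (3): a world point X has camera coordinates R X + t; the wrist camera has in their place "tool_from_camera" (4x4, takes a point from camera to tool coordinates, whose origin is the TCP and whose axes are the flange's). Camera axes: x right, y down, z forward; pixel columns grow to the right and rows downward; lengths in m; the calibration is good to about 2 mm. A picture is of the moment at which its call begins: read the wrist's pose just before it. There is no depth.
A pose or a line that the arm cannot do raises r.IKError and nothing moves.
- r.sign_off(): hands the job in; it is judged then, once.
The state is a dict: "time_s": time; "joints": joint angles; "joint_velocities": joint speeds; "joint_efforts": joint torques, N m; "tcp_pos": TCP position; "tool_rot": TCP orientation; "ft_force": force on the tool from outside, world axes, zero at the start; "ft_torque": the same for the moment, N m; "grip_width": finger opening in m; "grasp_force": force on a finger pad.
Only numpy, scipy, OpenCV 4.12 (cv2) and the standard library are available. Lean on these libraries where they do the work, as an engineer would, in place of code of your own. Each camera call takes 0.05 s, during which the arm holds its last target. There are 200 camera calls.

TASK

Lay the steel pipe from the wooden rack into the two blue V-blocks so it sits level and centred, and let go of it. Then take the yellow angle gauge by its black tab, set its V foot upright on the middle of the pipe between the blocks, and rock it around the pipe until the swinging red pointer settles on the green mark. Finish while holding it there: gauge still gripped and bearing on the pipe, pipe still in the blocks, the other things on the bench left where they are.

Things in the scene. Friction and masses are not known exactly. Their poses are not given: they have to be found in the camera images.
- pipe: Steel pipe, 42.4 mm outside diameter, 220 mm long, about 0.55 kg, with a copper-coloured band near each end; treat it as solid. Origin on its axis at mid length, x along the axis. It starts lying on the wooden rack with its axis 33 mm above the bench and can be gripped across its middle, where nothing is under it.
- rack: Fixed wooden rack: two strips 22 x 90 x 12 mm, 160 mm apart, crossing under the pipe near its ends, each with two small stops rising to 20 mm that keep it from rolling. Origin on the bench under its centre, x along the pipe.
- saddles: Fixed steel plate 210 x 80 x 8 mm with two blue V-blocks. Origin on the bench under its centre; x is the line of the laid pipe. Blocks centred at x = -75 and 75 mm, 30 mm long in x, 70 mm wide in y; 90 degree Vs open upward, bottom of V 25 mm and lips 55 mm above the bench. 120 mm free between the blocks.
- saddle_axis (a point): Point midway between the V-blocks where the middle of the pipe's axis lies when seated: 55 mm above the bench. Same axes as the saddles.
- gauge: Angle gauge, 0.36 kg, 196 mm tall, upright on its V foot. Origin between the feet; z up; x out of the white dial face (starts roughly away from the robot). Foot: upside-down 90 degree V, 48 mm long in x, feet at y = -28 and 28 mm, inner corner 28 mm up. Yellow dial, 104 mm wide, 14 thick, centre 90 mm up. Black tab 14 mm thick in x, 44 wide in y, from 142 to 196 mm: pinch it across x.
- grip (a point): Point in the middle of the black tab, on the gauge's centre plane, 174 mm above its feet; axes as the gauge.
- v_seat (a point): Point of the gauge that lies on the pipe's axis when the V foot sits on the pipe: 2 mm below the feet, on the gauge's z axis, so 176 mm below grip.
- pointer (a joint): Free-swinging weighted red pointer that hangs straight down, pivot 90 mm above the feet on the dial. Angle about the gauge's x, 0 = towards the feet, growing towards the gauge's y. Always plumb, so when the gauge is rotated by +a about its own x it reads -a. Swings settle in about 0.5 s.
- mark (a joint): Angle of the green mark on the dial, measured like the pointer; set somewhere between 0.22 and 0.5 and fixed stiffly. Pointer on the mark means both joints read the same.
- pointer_tip (a point): Tip of the red pointer, 46 mm from its pivot; z axis runs from tip to pivot.
- mark_tip (a point): Green mark (bar 6.4 mm wide, 24 mm long, standing 5 mm out past the dial's rim) at 46 mm from the same pivot; z axis runs to the pivot.
- cup_a: Bystander: steel cup, 56 mm diameter, 55 mm tall. Origin under its centre.
- cup_b: Bystander: a second such steel cup.
- stub: Bystander: 22 mm stub, 34 mm tall in all, on a 55 mm square plate. Origin under its centre.
- coupons: Bystander: stack of three metal coupons, about 70 x 45 x 12 mm. Origin under its centre.
- marker: Bystander: black and red marker, 125 x 14 x 14 mm. Origin underneath.
- magnet: Bystander: red triangular welding magnet, 70 x 70 x 20 mm. Origin underneath.

How it is judged:
On the way, in this order (a step that is already met when the one before it is completed fails the run):
1. the pipe lies level and centred in both V-blocks, let go (angle between the x axis of pipe and the x axis of saddle_axis, either way round below 0.05 rad and x of pipe in the frame of saddle_axis between -0.02 and 0.02 m and y of pipe in the frame of saddle_axis between -0.003 and 0.003 m and z of pipe in the frame of saddle_axis between -0.003 and 0.003 m and contact force between the fingers and pipe below 0.1 N and linear speed of pipe below 0.02 m/s), for 0.2 s.
2. the held gauge sits upright (within 7 degrees) on the middle of the pipe (angle between the x axis of pipe and the x axis of saddle_axis, either way round below 0.05 rad and x of pipe in the frame of saddle_axis between -0.02 and 0.02 m and y of pipe in the frame of saddle_axis between -0.003 and 0.003 m and z of pipe in the frame of saddle_axis between -0.003 and 0.003 m and contact force between the fingers and pipe below 0.1 N and x of v_seat in the frame of saddle_axis between -0.04 and 0.04 m and y of v_seat in the frame of saddle_axis between -0.005 and 0.005 m and z of v_seat in the frame of saddle_axis between -0.005 and 0.005 m and angle between the x axis of gauge and the x axis of saddle_axis, either way round below 0.12 rad and contact force between gauge and pipe above 0.2 N and contact force between the fingers and gauge above 1 N and contact force between gauge and saddles below 0.05 N and value of joint pointer between -0.12 and 0.12 rad), for 0.2 s.
3. the gauge, still on the pipe, is rocked until the pointer rests on the green mark (angle between the x axis of pipe and the x axis of saddle_axis, either way round below 0.05 rad and x of pipe in the frame of saddle_axis between -0.02 and 0.02 m and y of pipe in the frame of saddle_axis between -0.003 and 0.003 m and z of pipe in the frame of saddle_axis between -0.003 and 0.003 m and contact force between the fingers and pipe below 0.1 N and x of v_seat in the frame of saddle_axis between -0.04 and 0.04 m and y of v_seat in the frame of saddle_axis between -0.005 and 0.005 m and z of v_seat in the frame of saddle_axis between -0.005 and 0.005 m and angle between the x axis of gauge and the x axis of saddle_axis, either way round below 0.12 rad and contact force between gauge and pipe above 0.2 N and contact force between the fingers and gauge above 1 N and contact force between gauge and saddles below 0.05 N and angle between the z axis of pointer_tip and the z axis of mark_tip, either way round below 0.07 rad), for 0.4 s.
At the end, for the whole second after the job is handed in: Pipe untouched in both V-blocks: axis within 3 mm and 3 degrees of its seat, 20 mm of centred. Gauge gripped and still, V foot on the pipe within 5 mm, 40 mm of the middle, square within 7 degrees, touching no V-block; pointer within 4 degrees of the mark through the last second (all of step 3 and angular speed of gauge below 0.1 rad/s); the arm keeps its last pose, push and grip.
It fails at once if the gauge is laid or tipped over (more than 50 degrees) (angle between gauge's own z axis and vertical above 0.87 rad).
It fails at once if a bystander is moved more than 25 mm (distance of any of cup_a, cup_b, stub, coupons, marker, magnet from where it was at the start of the episode above 0.025 m).
It also fails if it takes over 61 s, if anything falls off the work surface, if the arm or the gripper's body presses on something with over 40 N, if the wrist force passes 120 N, or if a joint passes its speed limit or range.

## Working session

There is one attempt and no reset: what is moved stays moved. The work goes in short steps, each a Python script; the robot and the scene stay as the last script left them, time stands still between calls to the robot, and variables do not carry over. Pictures are saved under pics/ and viewed, at most 10 in all, crops included, and the job is handed in when it is done.

```bash
ls; mkdir -p pics
python3 - <<'E'
from cell import r
import cv2,numpy as np
o=r.get_obs();print(o)
for n in("scene","top","wrist"):
    c=r.capture(n);cv2.imwrite(f"pics/{n}0.png",c["color"])
    np.savez(f"pics/{n}0.npz",**c)
    print(n,{k:np.round(v,4).tolist() for k,v in c.items() if k!="color"})
E
```

```text
cell.py
pics
{'time_s': 0.0, 'joints': array([ 1.00695232e+00,  3.42751828e-01,  1.52505637e+00, -7.84035825e-06,
        1.27540699e+00, -1.45974910e-01]), 'joint_velocities': array([-0.00112918,  0.00158114,  0.00107293,  0.00114839,  0.00103315,
       -0.00162487]), 'joint_efforts': array([ 9.50502254e-04, -4.33687556e+01, -2.46010816e+01, -2.08561314e-04,
        7.95812724e-03,  2.97575852e-06]), 'tcp_pos': array([0.21279434, 0.47948008, 0.23059713]), 'tool_rot': array([-2.78404378e-04,  2.07416548e-01,  9.78252379e-01, -7.62011357e-04]), 'ft_force': array([ 0.22111139, -0.29465553, -0.19277901]), 'ft_torque': array([-0.01952776,  0.00680021, -0.00285634]), 'grasp_force': 0.0, 'grip_width': 0.08566371350357585}
scene {'fx': 391.9419, 'fy': 391.9419, 'cx': 272.9434, 'cy': 208.9672, 'R': [[0.4592, 0.8882, 0.0139], [0.4845, -0.2373, -0.842], [-0.7446, 0.3934, -0.5393]], 't': [-0.2635, -0.167, 1.7222]}
top {'fx': 521.5184, 'fy': 521.5184, 'cx': 287.8621, 'cy': 207.5786, 'R': [[0.0056, -1.0, 0.0002], [-0.9853, -0.0055, -0.1707], [0.1707, 0.0008, -0.9853]], 't': [0.0211, 0.55, 1.3302]}
wrist {'fx': 341.8639, 'fy': 341.8639, 'cx': 284.6659, 'cy': 209.6059, 'tool_from_camera': [[0.0001, -0.9541, -0.2996, 0.078], [1.0, -0.0003, 0.0013, 0.0011], [-0.0013, -0.2996, 0.9541, -0.1428], [0.0, 0.0, 0.0, 1.0]]}
```

View pics/top0.png

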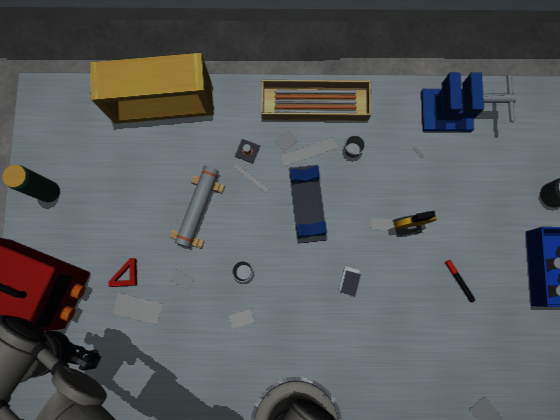

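View pics/scene0.png

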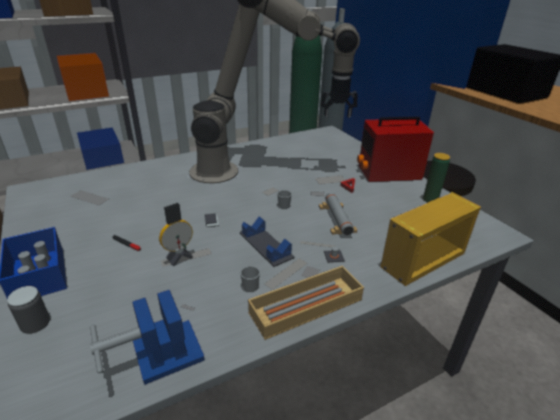

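The top view shows the pipe running (210,168)–(184,244), the V-blocks at (305,174) and (316,233), and the gauge at (415,222) with its tab at (425,216). In the scene view the gauge dial faces the camera, away from the robot. I'll get coarse positions from these, then take closer wrist views.

```bash
cat > h.py <<'E'
import numpy as np,cv2
from scipy.spatial.transform import Rotation as Ro
from cell import r
def q2R(q): return Ro.from_quat(np.roll(q,-1)).as_matrix()
def R2q(R): return np.roll(Ro.from_matrix(R).as_quat(),1)
def down(yaw):  # tool y axis along (cos yaw, sin yaw,0), z down
    y=np.array([np.cos(yaw),np.sin(yaw),0]);z=np.array([0,0,-1.]);return R2q(np.c_[np.cross(y,z),y,z])
def cap(n,save):
    o=r.get_obs();c=r.capture(n)
    if n=="wrist":
        T=np.eye(4);T[:3,:3]=q2R(o["tool_rot"]);T[:3,3]=o["tcp_pos"];W=T@c["tool_from_camera"]
        c["R"]=W[:3,:3].T;c["t"]=-c["R"]@W[:3,3]
    cv2.imwrite(f"pics/{save}.png",c["color"]);np.savez(f"pics/{save}.npz",**c);return c
def load(s): return dict(np.load(f"pics/{s}.npz"))
def ray(c,p):
    d=c["R"].T@np.array([(p[0]-c["cx"])/c["fx"],(p[1]-c["cy"])/c["fy"],1]);return -c["R"].T@c["t"],d/np.linalg.norm(d)
def onz(c,p,z): a,d=ray(c,p);return a+d*(z-a[2])/d[2]
def tri(*cp):
    A=np.zeros((3,3));b=np.zeros(3);L=[ray(c,p) for c,p in cp]
    for a,d in L: M=np.eye(3)-np.outer(d,d);A+=M;b+=M@a
    X=np.linalg.solve(A,b);return X,max(np.linalg.norm((np.eye(3)-np.outer(d,d))@(X-a)) for a,d in L)
def proj(c,X): v=c["R"]@np.asarray(X)+c["t"];return np.array([c["fx"]*v[0]/v[2]+c["cx"],c["fy"]*v[1]/v[2]+c["cy"]])
E
python3 - <<'E'
from h import *
c=load("top0")
for n,p,z in[("p1",(210,168),.04),("p2",(184,244),.04),("s1",(304.5,174),.045),("s2",(316,233),.045),("tab",(425,216),.19),("dial",(413,222),.1),("cupa",(354,147),.05),("cupb",(243,271),.05),("coup",(350,281),.02)]: print(n,onz(c,p,z).round(3))
# wrist views: tool yaw with x_tool toward robot => tool y = +y -> yaw pi/2 
q=down(np.pi/2)
for i,(x,y) in enumerate([(.47,.12),(.55,.06),(.47,-.16),(.50,-.30)]):
    p=[x,y,.27 if i<2 else .33]
    try: r.movep(p,q)
    except Exception as e: print(i,repr(e)); continue
    cap("wrist",f"w{i}")
print(r.get_obs()["time_s"])
ims=[cv2.imread(f"pics/w{i}.png") for i in range(4)]
m=np.vstack([np.hstack(ims[:2]),np.hstack(ims[2:])]);cv2.imwrite("pics/m1.png",cv2.resize(m,(800,600),interpolation=cv2.INTER_AREA))
E
```

```text
p1 [0.658 0.234 0.04 ]
p2 [0.453 0.296 0.04 ]
s1 [ 0.642 -0.02   0.045]
s2 [ 0.483 -0.05   0.045]
tab [ 0.507 -0.299  0.19 ]
dial [ 0.506 -0.292  0.1  ]
cupa [ 0.716 -0.153  0.05 ]
cupb [0.383 0.139 0.05 ]
coup [ 0.36 -0.14  0.02]
4.05
```

View pics/m1.png

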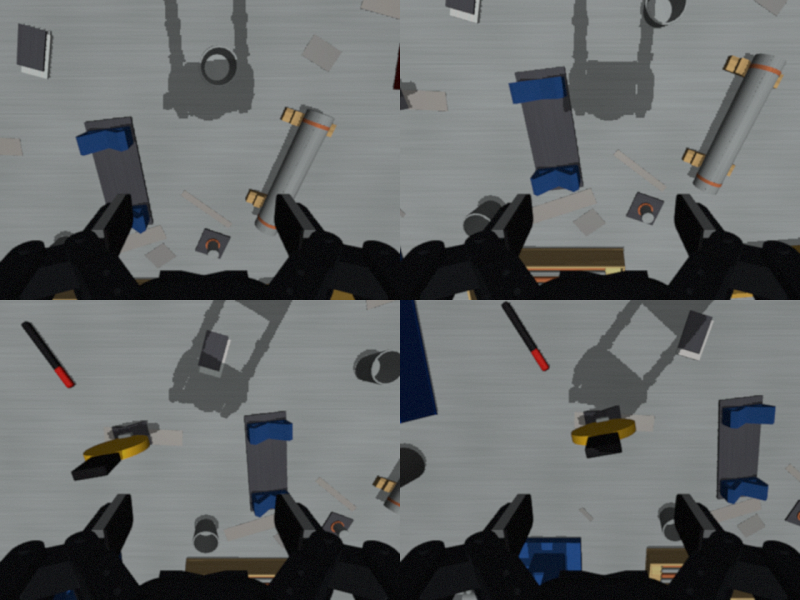

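The wrist views show all items. In w1 (top right) the saddles are on the left, the pipe is on the right and clear of the fingers, and the gauge is in the lower panels. Enlarging them for precise pixels.

Run:
```python
from h import *
def crop(s,x0,y0,w,h,k):
    im=cv2.resize(cv2.imread(f"pics/{s}.png")[y0:y0+h,x0:x0+w],None,fx=k,fy=k,interpolation=cv2.INTER_CUBIC)
    im=np.clip(im*1.4,0,255).astype(np.uint8)
    for i in range(0,w,20): cv2.line(im,(i*k,0),(i*k,5 if i%100 else 12),(0,255,255),1)
    for i in range(0,h,20): cv2.line(im,(0,i*k),(5,i*k),(0,255,255),1)
    return im
A=crop("w1",150,65,400,210,2);B=crop("w0",90,140,400,90+0,2) 
B=crop("w0",95,140,400,90,2)
cv2.imwrite("pics/a.png",np.vstack([A,B]))
a=crop("w2",90,150,130,100,3);b=crop("w3",230,140,130,100,3)
c=crop("w2",330,150,130,100,3);d=crop("top0",375,190,130,100,3)
cv2.imwrite("pics/b.png",np.vstack([np.hstack([a,b]),np.hstack([c,d])]))
```

```text
(no output)
```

View pics/a.png

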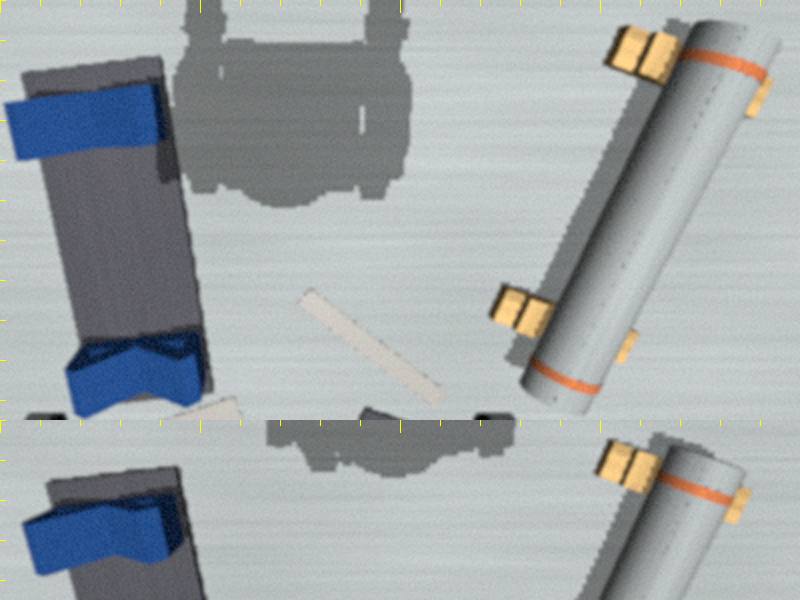

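View pics/b.png

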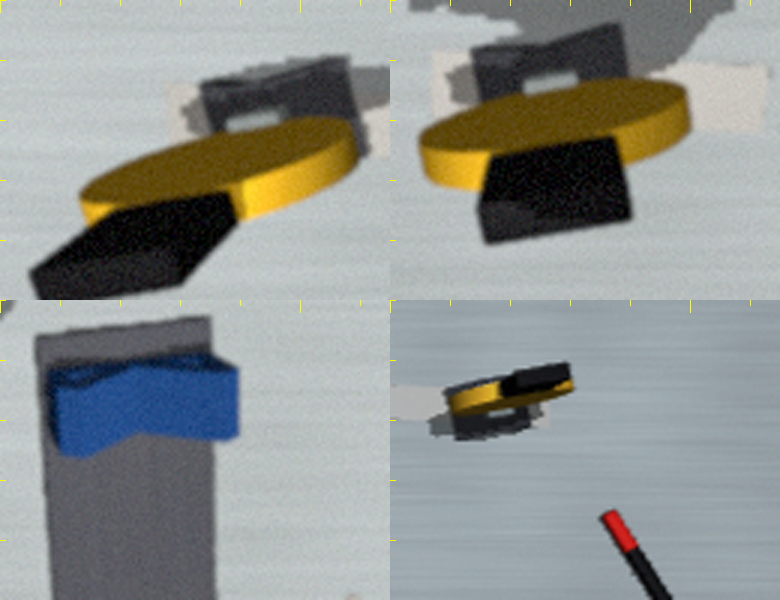

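Corner pixels read from the crops, for example: w1 plate corners (161,101), (231,93), (256,260); pipe end mid-points (517,81) and (427,263); gauge tab top corners in w3 (262,221), (311,212), (259,209). Fitting poses by least squares and searching for a dial-facing wrist view.

```bash
cat > fit.py <<'E'
from h import *
from scipy.optimize import least_squares
C={s:load(s) for s in("w0","w1","w2","w3","top0","scene0")}
def fit(obs,x0):
    def f(v):
        Rz=Ro.from_euler("z",v[3]).as_matrix()
        return np.concatenate([proj(C[s],Rz@np.array(P)+v[:3])-p for s,P,p in obs])
    s=least_squares(f,x0,loss="soft_l1",f_scale=1.5);print(s.x.round(4),f(s.x).round(1).tolist());return s.x
if __name__=="__main__":
    S=[("w1",(-.105,-.04,.008),(161.5,101.5)),("w1",(-.105,.04,.008),(231,93.5)),("w1",(.105,.04,.008),(256,260)),
     ("w1",(-.09,-.035,.055),(152.5,116.5)),("w1",(-.06,-.035,.055),(159,145)),
     ("w0",(-.105,-.04,.008),(119,171)),("w0",(-.105,.04,.008),(185,163.5)),("w0",(-.09,-.035,.055),(106.5,191)),("w0",(-.06,-.035,.055),(114,217)),
     ("w2",(-.105,-.04,.008),(342,161.7)),("w2",(-.105,.04,.008),(400,155.7))]
    s=fit(S,[.56,-.035,0,.15])
    G=[("w3",(.007,-.022,.196),(261.7,221)),("w3",(.007,.022,.196),(310.7,212.3)),("w3",(-.007,-.022,.196),(259.3,209.3)),
     ("w2",(-.007,-.022,.196),(100,240)),("w2",(.007,.022,.196),(150,245)),("w2",(.007,-.022,.196),(102.5,250))]
    g=fit(G,[.5,-.295,0,.17])
    e1=tri((C["w1"],(517.5,81.5)),(C["w0"],(448,159)),(C["top0"],(184,244)));e2=tri((C["w1"],(427.5,263.5)),(C["top0"],(210,168)))
    print(e1,e2,"len",np.linalg.norm(e1[0]-e2[0]),"mid",(e1[0]+e2[0])/2)
    for e in (onz(C["w1"],(517.5,81.5),.033),onz(C["w1"],(427.5,263.5),.033)): print(e.round(4))
    # dial view search
    gx=np.array([np.cos(g[3]),np.sin(g[3]),0]);D=np.array([g[0],g[1],.085])
    T=np.array(C["w0"]["tool_from_camera"])
    out=[]
    for dist in(.25,.3,.36):
     for az in(-40,-20,0,20,40):
      for el in(10,25,40,55):
       d=Ro.from_euler("z",az,degrees=True).apply(gx)*np.cos(np.radians(el))+np.array([0,0,np.sin(np.radians(el))])
       z=-d;x=np.cross(z,[0,0,1]);x/=np.linalg.norm(x);y=np.cross(z,x)
       for roll in(0,90,180,270):
        W=np.eye(4);W[:3,:3]=np.c_[x,y,z]@Ro.from_euler("z",roll,degrees=True).as_matrix();W[:3,3]=D+d*dist
        X=W@np.linalg.inv(T);p=X[:3,3]
        if p[2]<.1 or np.hypot(*(p-D)[:2])<.1: continue
        j=r.solve_ik(p,R2q(X[:3,:3]))
        if j is not None: out.append((el,az,dist,roll,p.round(3).tolist(),R2q(X[:3,:3]).round(4).tolist(),np.round(j,2).tolist()))
    out.sort(key=lambda o:o[0]+.5*abs(o[1]))
    for o in out[:8]: print(o)
E
python3 fit.py
```

```text
[ 0.5713 -0.0268 -0.0045  0.1086] [-0.1, -0.3, -0.1, -0.3, -0.3, 0.9, 1.1, -0.7, 1.0, 0.3, -0.3, -0.6, -1.1, -0.2, 0.3, 0.6, -0.1, 0.5, -0.5, 0.1, -0.2, -0.2]
[ 0.5102 -0.2973 -0.002   0.1888] [-0.5, 0.8, 0.9, 0.4, -1.6, -2.8, -1.7, -1.0, 1.4, -0.2, 1.3, 3.3]
(array([0.45154742, 0.29563701, 0.04824941]), np.float64(0.0020940209496389606)) (array([0.65841822, 0.23470731, 0.03801266]), np.float64(0.0001891939171145992)) len 0.21589984795445277 mid [0.55498282 0.26517216 0.04313103]
[0.4519 0.3049 0.033 ]
[0.6607 0.2371 0.033 ]
(10, 20, 0.3, 180, [0.624, -0.228, 0.14], [0.1372, 0.8242, 0.2266, -0.5005], [-0.19, 1.3, 0.34, -0.86, 2.25, 0.55])
(10, 40, 0.3, 180, [0.593, -0.193, 0.14], [0.2221, 0.7723, 0.3663, -0.4691], [-0.07, 1.04, 0.94, -0.86, 1.86, 0.67])
(10, 40, 0.36, 180, [0.63, -0.147, 0.15], [0.2221, 0.7723, 0.3663, -0.4691], [-0.01, 1.11, 0.74, -0.86, 1.99, 0.61])
(25, 20, 0.3, 180, [0.607, -0.237, 0.173], [0.1063, 0.8824, 0.2428, -0.3887], [-0.24, 1.05, 0.63, -0.62, 2.03, 0.68])
(25, 20, 0.3, 270, [0.604, -0.205, 0.143], [0.5244, 0.7656, -0.3409, -0.1506], [-0.08, 1.1, 0.86, -0.91, 1.92, 2.35])
(25, 20, 0.36, 180, [0.654, -0.21, 0.198], [0.1063, 0.8824, 0.2428, -0.3887], [-0.2, 1.2, 0.24, -0.69, 2.26, 0.54])
(25, 20, 0.36, 270, [0.651, -0.177, 0.168], [0.5244, 0.7656, -0.3409, -0.1506], [-0.04, 1.19, 0.58, -0.96, 2.06, 2.2])
(40, 0, 0.3, 270, [0.611, -0.246, 0.174], [0.409, 0.7315, -0.5216, -0.1597], [-0.23, 1.1, 0.59, -0.7, 2.07, 2.44])
```

Run:
```python
from h import *
r.movep([.654,-.21,.198],[0.1063,0.8824,0.2428,-0.3887]);r.sleep(.1);cap("wrist","dial")
r.movep([.56,-.03,.27],down(np.pi/2));r.sleep(.1);cap("wrist","sad")
r.movep([.55,.265,.27],down(np.pi/2));r.sleep(.1);cap("wrist","pip")
print(r.get_obs()["time_s"])
a=cv2.rotate(cv2.imread("pics/dial.png"),cv2.ROTATE_180)[110:310,180:380]
a=cv2.resize(a,(400,400),interpolation=cv2.INTER_CUBIC)
b=cv2.imread("pics/sad.png")[40:290,200:400];c=cv2.imread("pics/pip.png")[40:290,200:400]
b=cv2.resize(b,None,fx=2,fy=2);c=cv2.resize(c,None,fx=2,fy=2)
pad=lambda i:cv2.copyMakeBorder(i,0,500-i.shape[0],0,0,0)
cv2.imwrite("pics/c1.png",np.clip(np.hstack([b,c])*1.3,0,255));cv2.imwrite("pics/c2.png",np.clip(np.hstack([cv2.rotate(cv2.imread("pics/dial.png"),cv2.ROTATE_180)[:400,:400],a])*1.3,0,255))
```

```text
9.9833[ WARN:0@8.846] global loadsave.cpp:1063 imwrite_ Unsupported depth image for selected encoder is fallbacked to CV_8U.
```

View pics/c1.png

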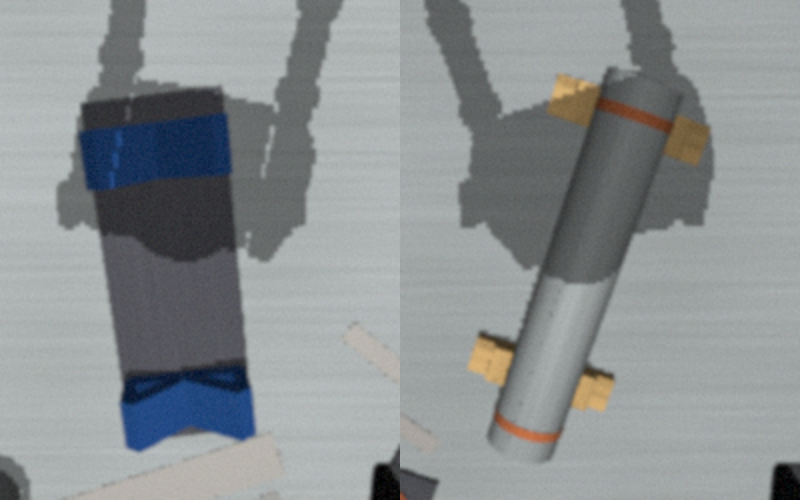

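View pics/c2.png

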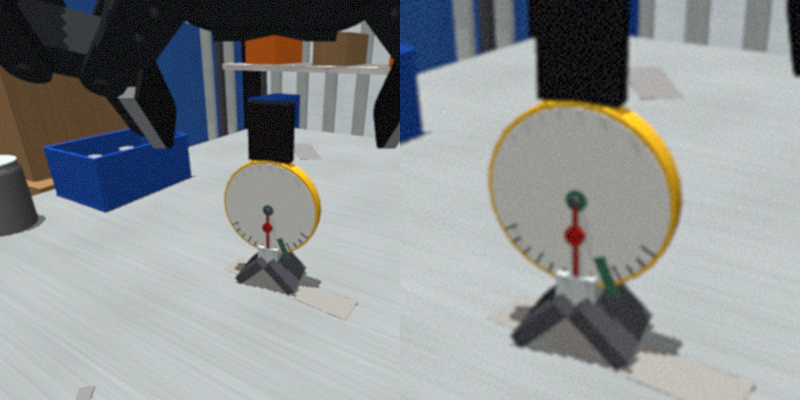

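Left: the saddle plate's near corners are at crop (81,103) and (221,87), with block lip corners (80,132), (227,113), (128,450), (253,438). The pipe's end mid-points are at crop (648,80) and (520,449). The dial view shows the pointer plumb and the green mark at about crop (608,278), on the +y side of the pivot at (575,201).

Run:
```python
from fit import *
for s in("sad","pip","dial"): C[s]=load(s)
px=lambda x,y:(200+x/2,40+y/2)
S=[("sad",(-.105,-.04,.008),px(81,103)),("sad",(-.105,.04,.008),px(221,87)),("sad",(-.09,-.035,.055),px(80,132)),("sad",(-.09,.035,.055),px(227,113)),("sad",(-.06,.035,.055),px(231,172)),("sad",(-.06,-.035,.055),px(88,190)),("sad",(.09,-.035,.055),px(128,450)),("sad",(.09,.035,.055),px(253,438)),
 ("w1",(-.105,-.04,.008),(161.5,101.5)),("w1",(-.105,.04,.008),(231,93.5)),("w1",(.105,.04,.008),(256,260)),("w1",(-.09,-.035,.055),(152.5,116.5)),("w1",(-.06,-.035,.055),(159,145)),
 ("w2",(-.105,-.04,.008),(342,161.7)),("w2",(-.105,.04,.008),(400,155.7))]
fit(S,[.57,-.03,0,.12])
p1,p2=px(248,80),px(120,449)
for z in(.033,.038):
    a,b=onz(C["pip"],p1,z),onz(C["pip"],p2,z);print(z,a.round(4),b.round(4),"len",np.linalg.norm(a-b),"mid",((a+b)/2).round(4),"yaw",np.arctan2(*(b-a)[1::-1]))
print("tri",tri((C["pip"],p1),(C["w1"],(517.5,81.5)),(C["w0"],(448,159))),tri((C["pip"],p2),(C["w1"],(427.5,263.5))))
# mark
c=C["dial"];im=c["color"].astype(int);B,G,R=im[...,0],im[...,1],im[...,2]
m=((G-R>12)&(G-B>4)).astype(np.uint8);n,l,st,ce=cv2.connectedComponentsWithStats(m)
g=np.array([.5102,-.2973,-.002,.1888]);Rz=Ro.from_euler("z",g[3]).as_matrix()
def dial(p):
    a,d=ray(c,p);a=Rz.T@(a-g[:3]);d=Rz.T@d;k=(.009-a[0])/d[0];return (a+k*d)[1:]
o=lambda x,y:(559-(180+(x-400)/2),419-(110+y/2))
print("pivot",dial(o(575,201)),"tip-ish",dial(o(574,275)))
P=dial(o(575,201))
for i in range(1,n):
    if st[i,4]>8:
        q=np.array([dial((u,v)) for v,u in np.argwhere(l==i)])
        w=np.linalg.svd(q-q.mean(0))[2][0];print(st[i],ce[i],q.mean(0).round(4),"ang",np.arctan2(q.mean(0)[0]-P[0],P[1]-q.mean(0)[1]),"axis",np.arctan(w[0]/-w[1]))
```

```text
[ 0.571  -0.0264 -0.003   0.1138] [-0.2, -0.1, 0.5, -0.7, 1.7, -1.0, -2.6, 0.2, -2.0, 1.3, 2.1, 0.2, 1.1, 0.5, -1.5, 0.2, -0.7, -0.3, -0.5, -0.8, 0.3, 1.0, 0.5, -0.7, 0.6, 0.4, -0.4, 0.3, 0.1, -0.3]
0.033 [0.4514 0.3066 0.033 ] [0.6633 0.2349 0.033 ] len 0.2236682884184925 mid [0.5573 0.2708 0.033 ] yaw -0.3260458719522431
0.038 [0.4517 0.306  0.038 ] [0.6608 0.2353 0.038 ] len 0.22072453053106336 mid [0.5562 0.2707 0.038 ] yaw -0.32604587195224305
tri (array([0.45198881, 0.30623899, 0.0309414 ]), np.float64(0.0011179295243893895)) (array([0.65979202, 0.23532291, 0.03743426]), np.float64(0.0011147200452891976))
pivot [-0.00087163  0.0911511 ] tip-ish [-0.00172974  0.04681069]
[270 161  12  21 100] [276.02 170.72] [0.0165 0.0496] ang 0.39541974716464584 axis 0.3618272485442457
[287 205  10  10  44] [290.65909091 210.43181818] [0.0001 0.0935] ang 2.76216423995023 axis 1.1525146209572759
```

```bash
cat >> h.py <<'E'
def touch(p,dz_dir,f0,thr,zmin,step=.001):
    p=np.array(p,float)
    while p[2]>zmin:
        p[2]-=step;r.move_straight(p,rate=.02)
        f=r.get_obs()["ft_force"]
        if f[2]-f0[2]>thr: break
    return p,f-f0
def st(t=""):
    o=r.get_obs();print(t,"t",round(o["time_s"],2),"tcp",o["tcp_pos"].round(4),"w",round(o["grip_width"],4),"gf",round(o["grasp_force"],1),"F",o["ft_force"].round(1));return o
E
python3 - <<'E'
from h import *
q=down(-.326+np.pi/2);q2=down(.114+np.pi/2)
r.movep([.5565,.2705,.12],q);r.move_straight([.5565,.2705,.014],rate=.12);st("down")
r.set_gripper(.03,f_grip=50);o=st("grip")
if o["grip_width"]<.035: raise SystemExit("missed")
r.move_straight([.5565,.2705,.13],rate=.15);st("up")
r.movep([.571,-.0264,.13],q2);r.move_straight([.571,-.0264,.046],rate=.12);r.sleep(.2);f0=st("pre")["ft_force"]
p,f=touch([.571,-.0264,.046],0,f0,6,.031);print(p,f.round(1));st("contact")
cap("wrist","placed0")
E
```

```text
down t 11.67 tcp [0.5572 0.2707 0.015 ] w 0.0854 gf 0.0 F [-0.1 -0.9  0.8]
grip t 12.14 tcp [0.5565 0.2701 0.0147] w 0.0411 gf 49.9 F [-1.8 -3.   5.2]
up t 13.07 tcp [0.5556 0.2703 0.1286] w 0.041 gf 51.2 F [-0.6 -0.2 -5.2]
pre t 15.26 tcp [ 0.5715 -0.0265  0.0469] w 0.0412 gf 51.2 F [-0.1 -1.  -5.2]
[ 0.571  -0.0264  0.038 ] [ 0.4 -1.5  6.4]
contact t 17.26 tcp [ 0.5713 -0.0267  0.0385] w 0.0414 gf 51.6 F [ 0.3 -2.4  1.2]
```

Run:
```python
from h import *
f0=np.array([-.1,-1,-5.2])
p,f=touch([.571,-.0264,.038],0,f0,16,.0355);print(p,f.round(1));st()
r.set_gripper(.055);r.sleep(.1);r.set_gripper(.085);st("open")
r.move_straight([p[0],p[1],.16],rate=.2)
r.movep([.56,-.03,.27],down(np.pi/2));r.sleep(.2);cap("wrist","placed");st()
a=cv2.resize(cv2.imread("pics/placed.png")[40:290,200:400],None,fx=2.4,fy=2.4,interpolation=cv2.INTER_CUBIC)
s=cv2.resize(r.capture("scene")["color"][190:290,210:330],None,fx=2.6,fy=2.6,interpolation=cv2.INTER_CUBIC)
m=np.zeros((600,800,3),np.uint8);m[:600,:480]=a;m[:260,485:485+312]=s;cv2.imwrite("pics/pl.png",np.clip(m*1.3,0,255).astype(np.uint8))
```

```text
[ 0.571  -0.0264  0.035 ] [-5.2 -5.  20.4]
 t 18.06 tcp [ 0.572  -0.0277  0.0374] w 0.041 gf 53.1 F [-5.3 -6.  15.2]
open t 18.86 tcp [ 0.571  -0.0264  0.035 ] w 0.0845 gf 0.0 F [ 0.3  0.5 -0.3]
 t 20.4 tcp [ 0.5595 -0.0299  0.2682] w 0.0852 gf 0.0 F [-0.5 -0.2 -0.3]
```

View pics/pl.png

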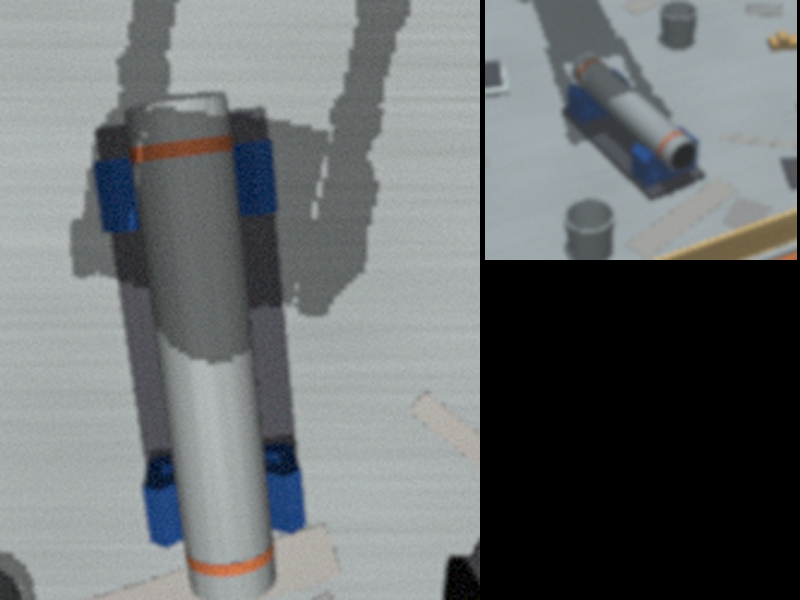

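The pipe lies in both Vs, with its bands centred about the blocks: near band at crop (182,150), far band at (230,562). Next I'll compute its axis and check IK for the gauge sequence in both wrist options.

```bash
cat >> h.py <<'E'
def gq(yaw,th,flip):  # tool pose for gauge yaw, rocked by -th about gauge x
    A=Ro.from_euler("z",yaw)*Ro.from_euler("x",-th)
    return R2q((A*Ro.from_matrix(q2R(down(np.pi*flip)))).as_matrix()), A.apply([0,0,1])
E
python3 - <<'E'
from h import *
c=load("placed");f=lambda x,y:onz(c,(200+x/2.4,40+y/2.4),.055)
a,b=f(182.5,150),f(230.5,562);yaw=np.arctan2(*(b-a)[1::-1])
e1,e2=f(179,103),f(232,590)
print("bands mid",(a+b)/2,"yaw",yaw,"ends mid",(e1+e2)/2,np.linalg.norm(e1-e2))
for fl in(0,1):
    for y,p in((.189,[.5102,-.2973,.155]),(.189,[.5102,-.2973,.27])): print(fl,np.round(r.solve_ik(p,gq(y,0,fl)[0]),2))
    for th in(0,.2,.4,.5):
        q,u=gq(.114,th,fl);j=r.solve_ik(np.array([.571,-.0264,.055])+.157*u,q);print(fl,th,None if j is None else np.round(j,2))
E
```

```text
bands mid [ 0.57636495 -0.02535725  0.055     ] yaw 0.1143584860345675 ends mid [ 0.57483009 -0.02556116  0.055     ] 0.22452555131574578
0 [-0.66  0.53  1.45 -0.    1.17 -0.85]
0 [-0.66  0.44  1.27 -0.    1.44 -0.85]
0 0 [-0.18  0.44  1.42 -0.    1.28 -0.29]
0 0.2 [-0.02  0.44  1.46 -0.21  1.23 -0.06]
0 0.4 [ 0.14  0.48  1.48 -0.43  1.23  0.18]
0 0.5 [ 0.22  0.51  1.48 -0.53  1.25  0.3 ]
1 [-0.66  0.53  1.45 -0.    1.17  2.3 ]
1 [-0.66  0.44  1.27 -0.    1.44  2.3 ]
1 0 [-0.18  0.44  1.42 -0.    1.28  2.85]
1 0.2 [-0.02  0.44  1.46 -0.21  1.23  3.08]
1 0.4 [ 0.14  0.48  1.48 -0.43  1.23 -2.96]
1 0.5 [ 0.22  0.51  1.48 -0.53  1.25 -2.85]
```

Run:
```python
from h import *
q,_=gq(.189,0,0);g=np.array([.5102,-.2973,.155])
r.movep(g+[0,0,.12],q);r.move_straight(g,rate=.12);r.sleep(.1);st("down")
r.set_gripper(.008,f_grip=70);o=st("grip")
if o["grip_width"]<.011: raise SystemExit("missed")
r.sleep(.1);zg=r.get_obs()["tcp_pos"][2];print("zg",zg)
r.move_straight(g+[0,0,.10],rate=.1);st("up")
q2,_=gq(.114,0,0);s=np.array([.572,-.026])
r.move_straight([*s,.255],rate=.12,attitude=q2)
r.move_straight([*s,zg+.057+.012],rate=.1);r.sleep(.4);f0=st("above")["ft_force"];np.savez("pics/f0.npz",f0=f0,zg=zg)
p,f=touch([*s,zg+.057+.012],0,f0,6,zg+.057-.005);print(p,f.round(1));st("contact")
w=cap("wrist","seat");c=cap("scene","seats")["color"]
a=cv2.resize(c[150:290,190:330],(560,560),interpolation=cv2.INTER_CUBIC)
cv2.imwrite("pics/seat_v.png",np.clip(a*1.3,0,255).astype(np.uint8))
```

```text
down t 22.76 tcp [ 0.5106 -0.2975  0.1559] w 0.0849 gf 0.0 F [ 0.   0.2 -0.2]
grip t 23.41 tcp [ 0.5102 -0.2973  0.1551] w 0.013 gf 68.2 F [0.1 1.7 0.8]
zg 0.15514212101395253
up t 24.66 tcp [ 0.5099 -0.297   0.2541] w 0.0132 gf 68.1 F [-0.4 -0.3 -4.5]
above t 27.98 tcp [ 0.5721 -0.026   0.2245] w 0.0131 gf 68.1 F [-0.3  0.7 -4.3]
[ 0.572      -0.026       0.21114212] [-1.  -0.9  9.1]
contact t 31.23 tcp [ 0.5723 -0.0261  0.2122] w 0.0133 gf 69.3 F [-1.3 -0.2  4.9]
```

View pics/seat_v.png

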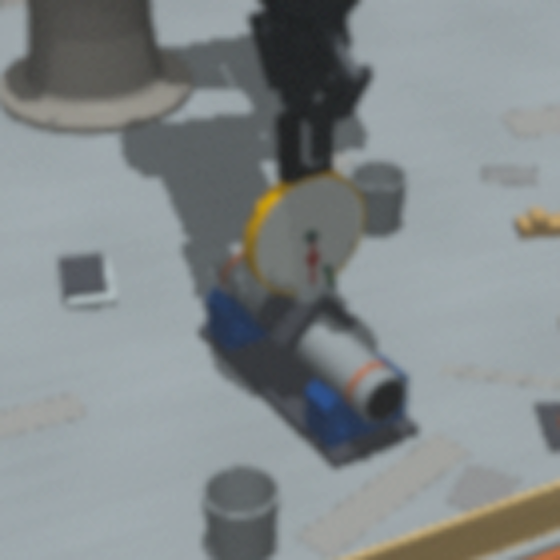

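The gauge stands upright on the pipe between the blocks: pointer at crop (313,262), mark at (330,275). TCP z is 0.2122, against the expected 0.2121. Rocking next.

Run:
```python
from h import *
f0=np.load("pics/f0.npz")["f0"];ax=np.array([.572,-.026,.055])
r.sleep(.4)
for th in np.append(np.arange(.06,.37,.06),.38):
    q,u=gq(.114,th,0);r.move_straight(ax+.1559*u,rate=.03,attitude=q)
    f=r.get_obs()["ft_force"]-f0;print(round(th,2),"radial",round(f@u,1),"F",f.round(1))
r.sleep(.7);o=st("end")
R=q2R(o["tool_rot"]);u=-R[:,2];print("actual tilt",np.arccos(u[2]),"seat",(o["tcp_pos"]-.1572*u).round(4), "f",(o["ft_force"]-f0).round(1),"y",R[:,1].round(3))
c=cap("scene","rock")["color"]
a=cv2.resize(c[180:250,235:305],(560,560),interpolation=cv2.INTER_CUBIC)
cv2.imwrite("pics/rock_v.png",np.clip(a*1.3,0,255).astype(np.uint8))
```

```text
0.06 radial 11.3 F [-0.9 -0.4 11.4]
0.12 radial 10.3 F [-0.8  0.2 10.4]
0.18 radial 9.5 F [-0.9 -0.4  9.7]
0.24 radial 9.4 F [0.6 0.5 9.6]
0.3 radial 8.7 F [0.3 0.  9.1]
0.36 radial 8.7 F [1.1 1.7 8.7]
0.38 radial 9.9 F [0.8 1.9 9.9]
end t 35.43 tcp [0.5658 0.0316 0.2   ] w 0.0131 gf 69.6 F [1.  2.4 4. ]
actual tilt 0.3796574078619248 seat [ 0.5726 -0.0262  0.054 ] f [1.3 1.8 8.3] y [0.993 0.114 0.001]
```

View pics/rock_v.png

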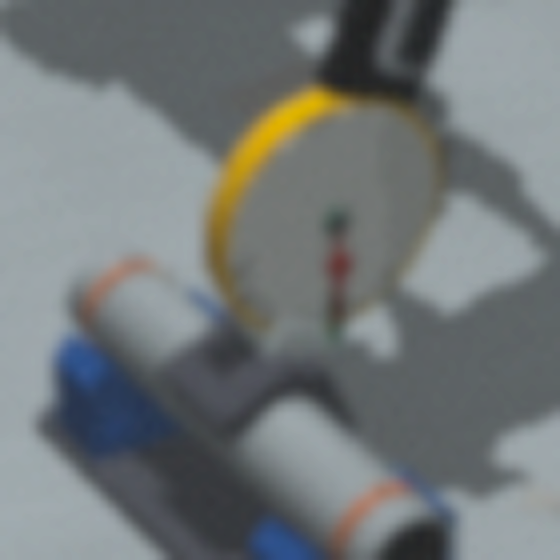

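The pointer runs (335,219)→(336,300), with the green mark right below its tip at (333,330): on the mark to within half a pixel. I'll check it numerically from averaged frames and against the dial-view estimate.

Run:
```python
from h import *
cs=[r.capture("scene") for _ in range(8)];c=cs[0];im=np.mean([k["color"].astype(float) for k in cs],0)
gr=im[...,1]-np.maximum(im[...,0],im[...,2]);W=np.clip(gr[180:240,250:300]-3,0,None)
n,l,s,_=cv2.connectedComponentsWithStats((W>0).astype(np.uint8))
for i in range(1,n):
    if s[i,4]>2:
        ys,xs=np.nonzero(l==i);w=W[ys,xs];print("green",250+(xs@w)/w.sum(),180+(ys@w)/w.sum(),s[i,4])
rd=im[...,2]-np.maximum(im[...,0],im[...,1]);V=np.clip(rd[200:225,265:290]-8,0,None);ys,xs=np.nonzero(V);w=V[ys,xs];print("red",265+xs@w/w.sum(),200+ys@w/w.sum())
A=(Ro.from_euler("z",.114)*Ro.from_euler("x",-.38)).as_matrix();o=np.array([.5726,-.0262,.0545])+.002*A[:,2]
P=lambda x,rad,a:proj(c,o+A@np.array([x,rad*np.sin(a),.09-rad*np.cos(a)])).round(2)
print("hub",P(.009,0,0),P(.013,0,0),"red body",P(.011,.02,.38))
for a in(.28,.33,.38,.43,.48): print(a,P(.009,.045,a),P(.009,.05,a))
```

```text
green 276.2413793103448 206.10344827586206 7
green 275.8095238095238 220.5952380952381 5
red 271.5720250521921 207.1089770354906
hub [276.64 206.73] [277.37 207.31] red body [276.88 212.4 ]
0.28 [275.2  219.08] [275.05 220.42]
0.33 [275.79 218.91] [275.7  220.23]
0.38 [276.37 218.71] [276.35 220.01]
0.43 [276.96 218.48] [276.99 219.75]
0.48 [277.54 218.22] [277.64 219.47]
```

Run:
```python
from h import *
st();print(r.sign_off())
```

```text
t 35.88 tcp [0.5658 0.0316 0.2   ] w 0.0134 gf 69.6 F [1.  2.4 4.6]
the job is handed in; nothing more can be done
None
```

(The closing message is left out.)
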